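Set a block against the work stop of a drill vice

TASK

Set up the aluminium block in the drill vice, ready for me to clamp: push it along the vice bed until its end touches the tip of the stop rod, and push the sliding jaw up so that the block sits square between the two jaws with both jaws touching it. Only push with the fingers; the block stays down on the bed the whole time. Leave the other things on the bench where they are.

Things in the scene. Friction and masses are not known exactly. Their poses are not given: they have to be found in the camera images.
- vice: Green drill vice bolted to the bench, 290 x 125 mm. Origin on the bench under it; its x axis runs roughly away from the robot to the fixed jaw, y to the left. The level bed (two ground ways) is 42 mm above the bench, x -165 to +60, y -62 to +62 mm. The jaws are open at both sides; low lugs with bolts beside the base reach y +-98 mm and stay under 33 mm above the bench
- fixed_jaw (a point): Middle of the fixed jaw's face, at x +60, y 0, z +60 mm in the vice's frame. The face is upright, looks to the vice's -x, is 125 mm wide along y and rises 36 mm above the bed
- stop_tip (a point): Tip of the vice's work stop, a rigid 10 mm steel rod pointing to the vice's -y, carried by a bracket on the left (+y) end of the fixed jaw. At x +42, y +32, z +60 mm in the vice's frame: 18 mm in front of the fixed jaw's face and 18 mm above the bed. The block's left end is to touch it
- jaw (a joint): Opening of the vice: gap between the faces of the fixed and the sliding jaw in m, 0 shut to 0.106 open. The sliding jaw (125 mm wide, 60 mm long along x, 36 mm above the bed) runs along the vice's x; about 3 N pushes it, and it stays where it is left (no spring). Pushed to the vice's +x it closes
- jaw_back (a point): Middle of the sliding jaw's flat upright rear face (towards the robot), 18 mm above the bed; the face is 94 mm wide and reaches from 1 to 36 mm above the bed, with free bed behind it. A clamp lever with a black ball sits on top of the sliding jaw, fixed to it, points to the vice's left (+y) and reaches 61 mm above the bed
- block: Aluminium block, 36 mm (its x) x 90 mm (y) x 42 mm high, scribed lines on top, 0.3 to 0.5 kg, loose on the vice bed between the jaws. Origin: centre of its underside. Starts clear of both jaws, 15 to 45 mm short of the stop, askew, its right end past the vice's right (-y) side. In place, its long side is on the fixed jaw, its origin at x +42, y -13, z +42 mm in the vice's frame
- oil: Bystander: white oil bottle, 48 mm across, 130 mm high, standing left of the vice. Origin under its centre
- offcut: Bystander: short steel block, 36 x 50 x 42 mm, on the bench right of the vice. Origin under its centre
- chuck_key: Bystander: T-shaped steel drill chuck key, about 80 x 70 mm, 20 mm high, lying left of the vice
- driver: Bystander: screwdriver with a red handle, 190 mm long, lying right of the vice
- mug: Bystander: white mug, 80 mm across, 95 mm high, standing on the left of the bench. Origin under its centre
- spanner: Bystander: steel spanner, 170 mm long, lying on the right of the bench
Not all that is in view belongs to the job. Leave any blue or purple look-alike of the block alone.

How it is judged:
By the outcome, as a careful person would: the job done as asked, in the order asked, and still so for the second after the job is handed in, with the robot touching nothing.
It also fails if it takes over 51 s, if anything falls off the work surface, if the arm or the gripper's body presses on something with over 40 N, if the wrist force passes 120 N, or if a joint passes its speed limit or range.

ROBOT

A 6-joint arm with a two-finger parallel gripper is mounted at the origin on the work surface. World frame = base frame: x ahead of the robot, y to its left, z up, the work surface at z = 0. Lengths are in mm, angles in rad, forces in N, time in s.
With the tool pointing down it reaches from about 325 to 1000 mm from the base axis. Payload 5.1 kg.
Tool frame: the origin (TCP) lies midway between the tips of the shut fingers; the grasp point (between the pads) lies robot.grip_point_offset behind it (robot.grip_point_offset is the distance from the TCP to the grasp point, in mm); z points along the fingers, y is the line along which they close (so a half turn about z gives the same grasp; the last joint's range is limited). The gripper opens to 85 mm and grips with 20 to 120 N. Pads are 22 mm wide; open, the fingers measure 114 mm over their backs; the gripper's body (76 mm by 85 mm) begins 54 mm behind the grasp point. The pads swing forward as they close: fully open they stand 13 mm farther back than shut.
Start: joints at [1.14, 0.124, 1.65, -0, 1.367, -0.083], TCP at [221.56, 611.061, 231.322] pointing down, gripper open.
Joint ranges: [-2.61, 2.61], [-1.02, 2.33], [0.03, 2.71], [-1.35, 4.49], [0.32, 2.68], [-2.91, 2.91]. Speed limits (rad/s): [2.57, 2.57, 3.14, 3.14, 3.14, 3.14].

INTERFACE

Orientations are given as [roll, pitch, yaw] about the fixed x, y, z axes, in that order (R = Rz(yaw) Ry(pitch) Rx(roll)).
In Python, from bench import robot, cams, job, models gives the robot as it stands. The module is installed in compiled form; this text tells all that it offers.
- The arm moves only by the tool send_rows, never from a script. Its argument "commands" is a list of rows, each an object with "offset": the shift along the tool's x, y, z in cm, a list of three; "rotation": the turn, a rotation vector about the tool's x, y, z in rad, a list of three; "grip": the gripper command: -1 is shut, 1 is fully open, values between are in proportion. A call has 1 to 5 rows; each row shifts and turns the commanded pose from where the row before left it, along the tool's axes as they then stand; what a row does not reach is not made up. A row lasts 1/10 s, in which the tool goes at most 50 mm and 8.59 degrees, less where a joint would pass 70% of its speed; a pose out of reach is approached as far as the arm can. A call is refused whole if a number of a shift passes 5 or a number of a turn 0.15, either way. A call with a gripper value outside its range is refused whole. The fingers move at their own pace and stop on an object; "squeeze" is the grip in N (left out, the last holds). Time passes only in rows, so rows that do not move let the fingers close. It gives the time, the measured TCP pose, the force, the opening and the grip force at its end, in the units of the state.
- robot.sense(): the state, without advancing time (a new reading comes with each control period).
- cams.camera(name): name is "side" or "top"; returns a dict with "img" (480x640x3 uint8, blue, green, red), "mtx" (3x3 intrinsics, pixels), "dist" ([k1, k2, p1, p2, k3] as OpenCV has them; the pictures are not rectified), "rvec" (rotation vector, rad) and "tvec" (3), from world to camera coordinates, as OpenCV has them. Camera axes: x right, y down, z forward; pixel columns grow to the right and rows downward; lengths in mm; the calibration is good to about 2 mm. A picture is of the moment at which its call begins. There is no depth.
- job.hand_in(): hands the job in; it is judged then, once.
Trained networks look in a picture, given as the dict that the camera call returned (one of the last four; its "shot" number tells which), for a name from the list of things; names that differ only in an ending like _2 or _b are one class to them, and where a whole thing is asked for, a point or a joint stands for the part that bears it (a point fixed in the world has none). Each returns a list of dicts, best first, with "confidence" (0 to 1); they miss things now and then, are a little off and sometimes report something else, mostly with a low value. They report only what shows in the picture. A call takes as long as a camera call. They do not tell look-alikes from the thing itself.
- models.spot_in(picture, target): "extent" ([centre column, centre row, width, height] in pixels, round what is visible of it).
The state is a dict: "t": time; "joint_positions": joint angles; "qvel": joint speeds; "joint_efforts": joint torques, N m; "eef_pos": TCP position; "tcp_rot": TCP orientation; "contact_force": force on the tool from outside, world axes, zero at the start; "wrist_torque": the same for the moment, N m; "opening": opening from 0.0 (shut) to 1.0 (fully open); "finger_force": force on a finger pad.
Only numpy, scipy, OpenCV 4.12 (cv2) and the standard library are available. Lean on these libraries where they do the work, as an engineer would, in place of code of your own. Each camera call takes 0.05 s, during which the arm holds its last target. There are 200 camera calls.

## Working session

There is one attempt and no reset: what is moved stays moved. The work goes in short steps, Python scripts to look and compute and a tool call to move; the robot and the scene stay as the last step left them, time stands still between calls to the robot, and variables do not carry over. Pictures are saved under pics/ and viewed, at most 10 in all, crops included, and the job is handed in when it is done.

Besides the shell and the picture viewer there is one more tool, called after "Emit:" as name(argument=value, ...), one argument or row to a line, values as JSON. send_rows: Moves the arm, as the interface text tells. Its arguments: {"type":"object","properties":{"commands":{"type":"array","items":{"type":"object","properties":{"offset":{"type":"array","items":{"type":"number"}},"rotation":{"type":"array","items":{"type":"number"}},"grip":{"type":"number"}}}},"squeeze":{"type":"number"}},"required":["commands"]}

```bash
mkdir -p pics
cat > h.py <<'E'
import numpy as np, cv2
from bench import robot, cams, job, models
def ray(p,uv,z):
    R=cv2.Rodrigues(np.array(p["rvec"],float))[0];t=np.array(p["tvec"],float).ravel()
    n=cv2.undistortPoints(np.array(uv,float).reshape(-1,1,2),np.array(p["mtx"]),np.array(p["dist"])).reshape(-1,2)
    d=np.c_[n,np.ones(len(n))]@R; c=-R.T@t
    return c+d*((z-c[2])/d[:,2])[:,None]
def proj(p,X):
    return cv2.projectPoints(np.array(X,float).reshape(-1,1,3),np.array(p["rvec"],float),np.array(p["tvec"],float),np.array(p["mtx"]),np.array(p["dist"]))[0].reshape(-1,2)
E
python3 - <<'E'
from h import *
print(robot.sense(), robot.grip_point_offset)
for n in("top","side"):
    p=cams.camera(n); cv2.imwrite(f"pics/{n}0.png",p["img"])
    np.save(f"{n}0.npy",p,allow_pickle=True)
    R=cv2.Rodrigues(np.array(p["rvec"],float))[0];print(n,-R.T@np.array(p["tvec"],float).ravel())
    for t in("vice","fixed_jaw","jaw","jaw_back","block","offcut","oil"):
        print(t,[(np.round(d["extent"]).tolist(),round(d["confidence"],2)) for d in models.spot_in(p,t)][:4])
E
```

```text
{'t': 0.0, 'joint_positions': array([ 1.14041440e+00,  1.24499108e-01,  1.65166299e+00,  4.38228223e-05,
        1.36746492e+00, -8.26075418e-02]), 'qvel': array([-1.74709662e-04, -4.27893048e-04,  5.26140130e-04,  1.93234865e-04,
       -9.48706528e-05,  2.83076236e-05]), 'joint_efforts': array([ 1.09429860e-03, -4.23607135e+01, -3.65459776e+01, -2.23765983e-05,
        6.95167197e-03,  1.94892618e-05]), 'eef_pos': array([221.2955411 , 610.53619148, 230.06338901]), 'tcp_rot': array([-3.13956877e+00, -2.10618085e-04,  2.79380917e+00]), 'contact_force': array([ 0.74985385, -0.40233512,  0.39080234]), 'wrist_torque': array([ 0.00642508, -0.03327359, -0.01856623]), 'finger_force': 0.0, 'opening': 0.9983632216248175} 18.700000000000003
top [ 520.65840395   -1.73764708 1104.93260247]
vice [([312.0, 287.0, 110.0, 146.0], 0.58)]
fixed_jaw [([312.0, 288.0, 111.0, 146.0], 0.88)]
jaw [([308.0, 304.0, 80.0, 36.0], 0.81)]
jaw_back [([307.0, 305.0, 79.0, 38.0], 0.81)]
block [([311.0, 177.0, 49.0, 30.0], 0.94), ([309.0, 287.0, 111.0, 148.0], 0.73), ([448.0, 289.0, 27.0, 44.0], 0.59), ([331.0, 258.0, 50.0, 20.0], 0.58)]
offcut [([421.0, 243.0, 30.0, 25.0], 0.85)]
oil [([229.0, 248.0, 30.0, 26.0], 0.84)]
side [ 209.16119366 -499.12195163  801.23795258]
vice [([276.0, 296.0, 157.0, 137.0], 0.6)]
fixed_jaw [([275.0, 295.0, 151.0, 135.0], 0.96), ([304.0, 278.0, 47.0, 41.0], 0.54)]
jaw [([256.0, 287.0, 74.0, 66.0], 0.62), ([277.0, 297.0, 153.0, 140.0], 0.48)]
jaw_back [([255.0, 286.0, 76.0, 63.0], 0.78)]
block [([303.0, 277.0, 48.0, 40.0], 0.93), ([369.0, 390.0, 53.0, 43.0], 0.74), ([352.0, 236.0, 29.0, 40.0], 0.66)]
offcut [([386.0, 337.0, 24.0, 37.0], 0.7), ([256.0, 288.0, 80.0, 66.0], 0.33)]
oil [([252.0, 218.0, 19.0, 50.0], 0.82)]
```

Run:
```python
import cv2
a=cv2.imread("pics/top0.png")[130:390,160:500]; cv2.imwrite("pics/top0c.png",cv2.resize(a,(784,600),interpolation=cv2.INTER_CUBIC))
a=cv2.imread("pics/side0.png")[200:390,180:430]; cv2.imwrite("pics/side0c.png",cv2.resize(a,(788,599),interpolation=cv2.INTER_CUBIC))
```

```text
(no output)
```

View pics/top0c.png

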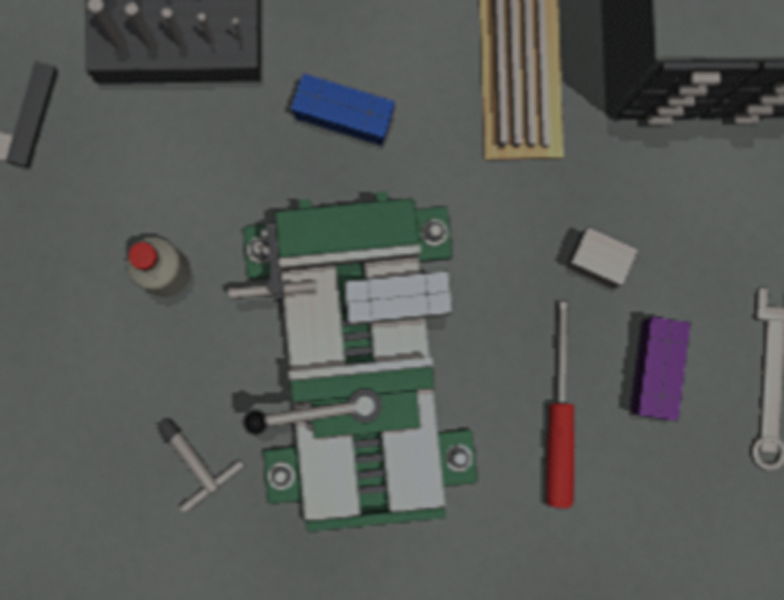

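View pics/side0c.png

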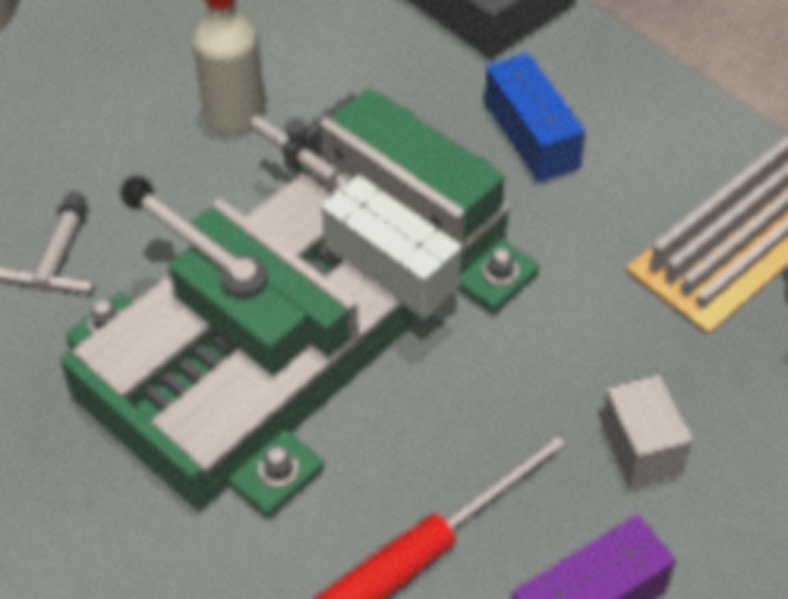

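The crops show the real block, which is silvery and scribed, at top px (333,259) and lying on the vice. The look-alikes, blue at (309,177) and purple at (448,289), are off the vice, so I leave them alone. The stop rod tip is at about top px (297,254). I'll fit the vice and block poses from the corner pixels.

```bash
cat > fit.py <<'E'
from h import *
from scipy.optimize import least_squares
T=np.load("top0.npy",allow_pickle=True).item();S=np.load("side0.npy",allow_pickle=True).item()
ft=lambda u:np.array([160+u[0]*340/784,130+u[1]*260/600]); fs=lambda u:np.array([180+u[0]*250/788,200+u[1]*190/599])
def pose(q,X):
    c,s=np.cos(q[2]),np.sin(q[2]);X=np.array(X,float)
    return np.c_[q[0]+c*X[:,0]-s*X[:,1],q[1]+s*X[:,0]+c*X[:,1],X[:,2]]
def fit(tp,sp,q0):
    def r(q):
        return np.r_[(proj(T,pose(q,[a for a,_ in tp]))-[ft(b) for _,b in tp]).ravel(),(proj(S,pose(q,[a for a,_ in sp]))-[fs(b) for _,b in sp]).ravel()]
    s=least_squares(r,q0,loss="soft_l1");print(np.round(s.x,3),np.round(r(s.x).reshape(-1,2),1).tolist());return s.x
E
python3 - <<'E'
from fit import *
v=fit([((-165,62,42),(305,519)),((-165,-62,42),(444,508)),((60,62.5,78),(281,266)),((60,-62.5,78),(420,252)),((42,32,60),(316,287))],
 [((-165,62,42),(77,350)),((-165,-62,42),(203,470)),((60,62.5,78),(325,125)),((60,-62.5,78),(462,218)),((42,32,60),(338,183))],[450,30,0.1])
b=fit([((18,45,84),(345,282)),((18,-45,84),(447,273)),((-18,-45,84),(451,313)),((-18,45,84),(349,322))],
 [((18,45,84),(357,178)),((18,-45,84),(460,241)),((-18,-45,84),(425,268)),((-18,45,84),(323,207)),((-18,-45,42),(420,315))],[480,0,0.1])
c,s=np.cos(v[2]),np.sin(v[2]);R=np.array([[c,s],[-s,c]])
print("block in vice",R@(b[:2]-v[:2]),np.degrees(b[2]-v[2]))
# sliding jaw front face top edge z78
e=ray(T,[ft((292,375)),ft((432,361))],78); print("jaw face in vice",(e[:,:2]-v[:2])@R.T)
e=ray(T,[ft((255,422)),ft((366,406))],98); print("ball, hub in vice",(e[:,:2]-v[:2])@R.T)
for n,px,z in(("offcut",(604,257),42),("driver tip",(562,303),8),("driver handle",(562,405),20),("oil",(155,265),100)):
  e=ray(T,[ft(px)],z)[0];print(n,e.round(),((e[:2]-v[:2])@R.T).round())
E
```

```text
[ 5.8647e+02 -9.2760e+00  7.4000e-02] [[0.8, -0.2], [0.4, -1.0], [0.6, -0.6], [1.5, -0.0], [1.4, -1.4], [-2.1, 0.2], [-0.6, -0.3], [-1.3, -0.6], [-1.4, 0.1], [-1.0, -1.7]]
[611.629 -43.894 113.192] [[-0.1, -0.2], [-0.1, -1.3], [0.3, -0.9], [0.2, 0.1], [-0.4, -1.6], [0.0, 0.9], [-0.9, 3.0], [-1.8, -1.0], [0.5, 1.0]]
block in vice [ 22.51702106 -36.39221357] 6481.150551239543
jaw face in vice [[-37.38895548  62.40742883]
 [-36.36518046 -60.6532251 ]]
ball, hub in vice [[-74.91435987  96.35268121]
 [-69.97764017   0.70255047]]
offcut [ 648. -235.   42.] [  45. -229.]
driver tip [ 609. -201.    8.] [   9. -193.]
driver handle [ 514. -195.   20.] [ -86. -180.]
oil [641. 166. 100.] [ 67. 171.]
```

Emit:
send_rows(
  commands=[
    {"offset": [0,0,0],"rotation": [0,0,0.144],"grip": -1},
    {"offset": [0,0,0],"rotation": [0,0,0.144],"grip": -1},
    {"offset": [0,0,0],"rotation": [0,0,0.144],"grip": -1},
    {"offset": [0,0,0],"rotation": [0,0,0.144],"grip": -1},
  ],
  squeeze=40,
)

```text
t: 1.2
eef_pos: [221.5, 611.1, 231.3]
tcp_rot: [-3.142, -0.0, 2.212]
contact_force: [-0.1, -0.3, -0.0]
opening: 0.332
finger_force: 0.0
```

Emit:
send_rows(
  commands=[
    {"offset": [0,0,0],"rotation": [0,0,0.144],"grip": -1},
    {"offset": [0,0,0],"rotation": [0,0,0.144],"grip": -1},
    {"offset": [0,0,0],"rotation": [0,0,0.144],"grip": -1},
    {"offset": [0,0,0],"rotation": [0,0,0.141],"grip": -1},
  ],
)

```text
t: 1.6
eef_pos: [221.5, 611.1, 231.3]
tcp_rot: [-3.142, 0.0, 1.639]
contact_force: [-0.8, -0.8, -0.3]
opening: 0.0
finger_force: 0.0
```

Emit:
send_rows(
  commands=[
    {"offset": [-3.8,1.7,0],"rotation": [0,0,0],"grip": -1},
    {"offset": [-3.8,1.7,0],"rotation": [0,0,0],"grip": -1},
    {"offset": [-3.8,1.7,0],"rotation": [0,0,0],"grip": -1},
    {"offset": [-3.8,1.7,0],"rotation": [0,0,0],"grip": -1},
    {"offset": [-3.8,1.7,0],"rotation": [0,0,0],"grip": -1},
  ],
)

```text
t: 2.1
eef_pos: [320.9, 426.4, 231.5]
tcp_rot: [3.141, -0.0, 1.645]
contact_force: [1.2, 0.2, 0.1]
opening: -0.002
finger_force: 0.0
```

Emit:
send_rows(
  commands=[
    {"offset": [-3.8,1.7,0],"rotation": [0,0,0],"grip": -1},
    {"offset": [-3.8,1.7,0],"rotation": [0,0,0],"grip": -1},
    {"offset": [-3.8,1.7,0],"rotation": [0,0,0],"grip": -1},
    {"offset": [-3.8,1.7,0],"rotation": [0,0,0],"grip": -1},
    {"offset": [-3.8,1.7,0],"rotation": [0,0,0],"grip": -1},
  ],
)

```text
t: 2.6
eef_pos: [419.8, 243.1, 231.7]
tcp_rot: [3.141, -0.0, 1.645]
contact_force: [0.3, 0.9, -0.1]
opening: 0.0
finger_force: 0.0
```

Emit:
send_rows(
  commands=[
    {"offset": [-3.8,1.7,0],"rotation": [0,0,0],"grip": -1},
    {"offset": [-3.8,1.7,0],"rotation": [0,0,0],"grip": -1},
    {"offset": [-3.8,1.7,0],"rotation": [0,0,0],"grip": -1},
    {"offset": [-3.8,1.7,0],"rotation": [0,0,0],"grip": -1},
    {"offset": [-3.8,1.7,0],"rotation": [0,0,0],"grip": -1},
  ],
)

```text
t: 3.1
eef_pos: [518.6, 59.8, 231.6]
tcp_rot: [3.141, -0.0, 1.645]
contact_force: [0.5, -0.3, 0.1]
opening: -0.002
finger_force: 0.0
```

Emit:
send_rows(
  commands=[
    {"offset": [-3.8,1.7,0],"rotation": [0,0,0],"grip": -1},
    {"offset": [-3.8,1.7,0],"rotation": [0,0,0],"grip": -1},
    {"offset": [-3.8,1.7,0],"rotation": [0,0,0],"grip": -1},
    {"offset": [-3.8,1.7,0],"rotation": [0,0,0],"grip": -1},
    {"offset": [-3.8,1.7,0],"rotation": [0,0,0],"grip": -1},
  ],
)

```text
t: 3.6
eef_pos: [617.5, -123.4, 231.4]
tcp_rot: [3.141, -0.0, 1.645]
contact_force: [1.1, -0.5, 0.3]
opening: -0.002
finger_force: 0.0
```

Emit:
send_rows(
  commands=[
    {"offset": [0,0,4.5],"rotation": [0,0,0],"grip": -1},
    {"offset": [0,0,4.5],"rotation": [0,0,0],"grip": -1},
    {"offset": [0,0,4.5],"rotation": [0,0,0],"grip": -1},
    {"offset": [0,0,4],"rotation": [0,0,0],"grip": -1},
    {"offset": [0,0,0],"rotation": [0,0,0],"grip": -1},
  ],
)

```text
t: 4.1
eef_pos: [611.5, -120.3, 49.0]
tcp_rot: [-3.129, -0.005, 1.645]
contact_force: [-0.5, 1.4, -1.3]
opening: -0.0
finger_force: 0.0
```

Run:
```python
from h import *
a=[]
for n,(y0,x0) in(("side",(225,230)),("top",(205,260))):
    p=cams.camera(n); a.append(cv2.resize(p["img"][y0:y0+120,x0:x0+120],(399,399),interpolation=cv2.INTER_CUBIC))
    print(n,proj(p,[robot.sense()["eef_pos"]]))
cv2.imwrite("pics/1.png",np.hstack(a))
```

```text
side [[330.40577197 302.25450508]]
top [[369.65809857 256.42436932]]
```

View pics/1.png

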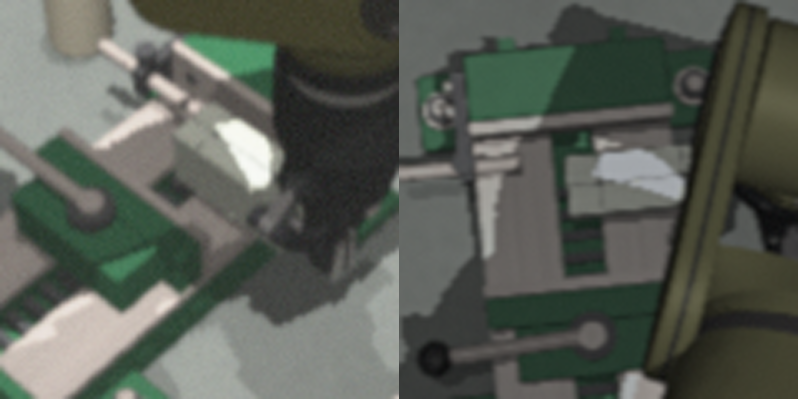

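The left half shows the fingers just right of the block's near end, at about side px (310,290). They are clear of it and nothing is touched. Next I push slowly along tool +x, which is vice +y.

Emit:
send_rows(
  commands=[
    {"offset": [0.5,0,0],"rotation": [0,0,0],"grip": -1},
    {"offset": [0.5,0,0],"rotation": [0,0,0],"grip": -1},
    {"offset": [0.5,0,0],"rotation": [0,0,0],"grip": -1},
    {"offset": [0,0,0],"rotation": [0,0,0],"grip": -1},
  ],
)

```text
t: 4.6
eef_pos: [616.4, -106.1, 57.8]
tcp_rot: [3.14, 0.001, 1.646]
contact_force: [-0.5, -0.6, -1.1]
opening: 0.002
finger_force: 0.0
```

Emit:
send_rows(
  commands=[
    {"offset": [0.3,0,0],"rotation": [0,0,0],"grip": -1},
    {"offset": [0.3,0,0],"rotation": [0,0,0],"grip": -1},
    {"offset": [0.3,0,0],"rotation": [0,0,0],"grip": -1},
    {"offset": [0,0,0],"rotation": [0,0,0],"grip": -1},
  ],
)

```text
t: 5.0
eef_pos: [615.1, -97.6, 56.4]
tcp_rot: [3.142, 0.0, 1.645]
contact_force: [-0.8, 0.0, -0.0]
opening: -0.0
finger_force: 0.1
```

Emit:
send_rows(
  commands=[
    {"offset": [0.3,0,0],"rotation": [0,0,0],"grip": -1},
    {"offset": [0.3,0,0],"rotation": [0,0,0],"grip": -1},
    {"offset": [0.3,0,0],"rotation": [0,0,0],"grip": -1},
  ],
)

```text
t: 5.3
eef_pos: [614.4, -88.8, 56.4]
tcp_rot: [3.141, 0.0, 1.645]
contact_force: [-1.0, -1.3, 0.9]
opening: -0.002
finger_force: 0.9
```

Emit:
send_rows(
  commands=[
    {"offset": [0.25,0,0],"rotation": [0,0,0],"grip": -1},
    {"offset": [0.25,0,0],"rotation": [0,0,0],"grip": -1},
    {"offset": [0.25,0,0],"rotation": [0,0,0],"grip": -1},
  ],
)

```text
t: 5.6
eef_pos: [613.8, -81.1, 56.3]
tcp_rot: [3.142, 0.0, 1.645]
contact_force: [0.7, -2.0, 0.6]
opening: -0.005
finger_force: 0.9
```

Run:
```python
from h import *
a=[]
for n,(y0,x0) in(("side",(225,230)),("top",(205,260))):
    p=cams.camera(n); a.append(cv2.resize(p["img"][y0:y0+120,x0:x0+120],(399,399),interpolation=cv2.INTER_CUBIC))
    np.save(n+"2.npy",p,allow_pickle=True)
cv2.imwrite("pics/2.png",np.hstack(a)); s=robot.sense();print(s["eef_pos"],s["contact_force"])
```

```text
[613.77691552 -80.76753587  56.29332401] [-0.28469812  0.05928587 -0.37598674]
```

View pics/2.png

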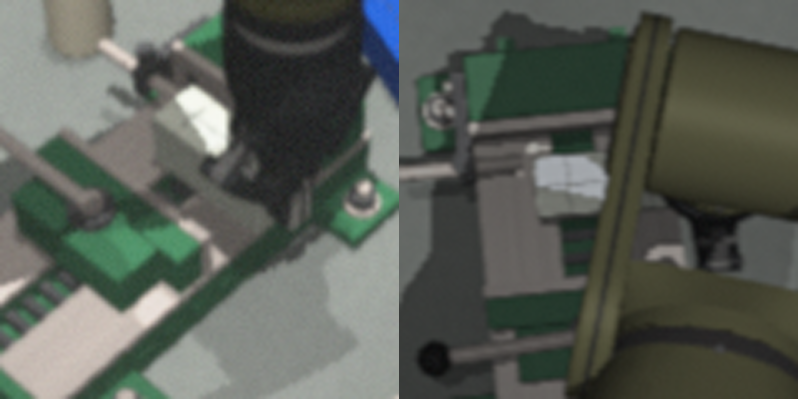

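The top half shows the block's left end at crop column 535 and the rod tip at about 521, so roughly 5 mm remain. The block is still straight. I'll continue in small steps and watch the force.

Emit:
send_rows(
  commands=[
    {"offset": [0.15,0,0],"rotation": [0,0,0],"grip": -1},
    {"offset": [0.15,0,0],"rotation": [0,0,0],"grip": -1},
  ],
)

```text
t: 5.9
eef_pos: [613.6, -78.3, 56.3]
tcp_rot: [-3.141, 0.0, 1.645]
contact_force: [0.3, -2.4, -0.3]
opening: 0.002
finger_force: 0.9
```

Emit:
send_rows(
  commands=[
    {"offset": [0.15,0,0],"rotation": [0,0,0],"grip": -1},
    {"offset": [0,0,0],"rotation": [0,0,0],"grip": -1},
  ],
)

```text
t: 6.1
eef_pos: [613.4, -76.6, 56.2]
tcp_rot: [-3.141, -0.0, 1.645]
contact_force: [1.1, -0.4, 0.2]
opening: -0.001
finger_force: 0.4
```

Emit:
send_rows(
  commands=[
    {"offset": [0.1,0,0],"rotation": [0,0,0],"grip": -1},
    {"offset": [0,0,0],"rotation": [0,0,0],"grip": -1},
  ],
)

```text
t: 6.3
eef_pos: [613.3, -75.7, 56.3]
tcp_rot: [-3.141, -0.0, 1.645]
contact_force: [-0.4, -1.3, 0.8]
opening: 0.002
finger_force: 0.5
```

Emit:
send_rows(
  commands=[
    {"offset": [0.1,0,0],"rotation": [0,0,0],"grip": -1},
  ],
)

```text
t: 6.4
eef_pos: [613.3, -74.9, 56.3]
tcp_rot: [-3.142, 0.0, 1.645]
contact_force: [0.7, -1.4, -0.2]
opening: -0.005
finger_force: 0.8
```

Emit:
send_rows(
  commands=[
    {"offset": [0.1,0,0],"rotation": [0,0,0],"grip": -1},
  ],
)

```text
t: 6.5
eef_pos: [613.2, -73.9, 56.3]
tcp_rot: [-3.141, 0.0, 1.645]
contact_force: [0.7, -4.5, -0.0]
opening: -0.001
finger_force: 2.3
```

Run:
```python
from h import *
a=[]
for n,(y0,x0) in(("side",(225,240)),("top",(220,270))):
    p=cams.camera(n); a.append(cv2.resize(p["img"][y0:y0+80,x0:x0+80],(399,399),interpolation=cv2.INTER_CUBIC))
cv2.imwrite("pics/3.png",cv2.convertScaleAbs(np.hstack(a),alpha=1.5)); s=robot.sense();print(s["eef_pos"],s["contact_force"])
```

```text
[613.21806191 -73.88926325  56.29483489] [ 0.73247252 -1.76611026 -0.34196203]
```

View pics/3.png

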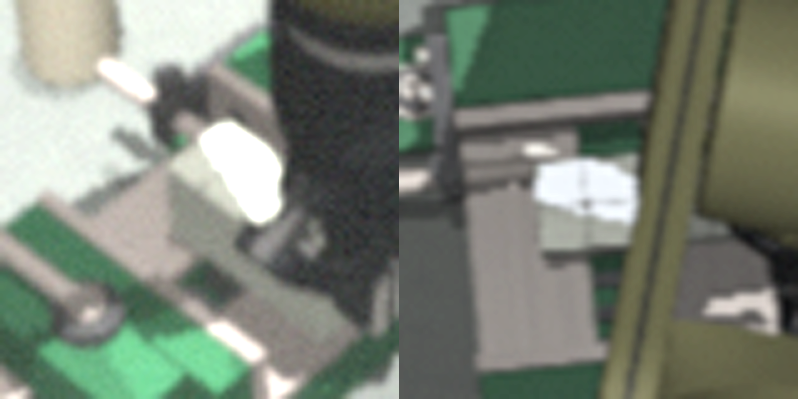

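Run:
```python
from h import *
v=np.array([586.47,-9.276,.074]);c,s=np.cos(v[2]),np.sin(v[2]);R=np.array([[c,s],[-s,c]])
p=np.load("top0.npy",allow_pickle=True).item()
f=lambda u:(270+(u[0]-399)/4.9875,220+u[1]/4.9875)
for n,u,z in(("rod tip",(555,148),65),("blk FL",(537,163),84),("blk NL",(542,249),84),("blkNR",(632,247),84),("face L",(458,131),78),("face R",(640,115),78)):
    print(n,((ray(p,[f(u)],z)[0][:2]-v[:2])@R.T).round(1))
q=cams.camera("top")
g=cv2.resize(q["img"][236:276,280:330],(800,640),interpolation=cv2.INTER_CUBIC)
cv2.imwrite("pics/4.png",cv2.convertScaleAbs(cv2.resize(g,(740,592)),alpha=1.6))
```

```text
rod tip [47.8 25.5]
blk FL [40.3 33. ]
blk NL [ 5.4 34.1]
blkNR [ 2.9 -2.2]
face L [56.9 64.1]
face R [ 56.7 -10.4]
```

View pics/4.png

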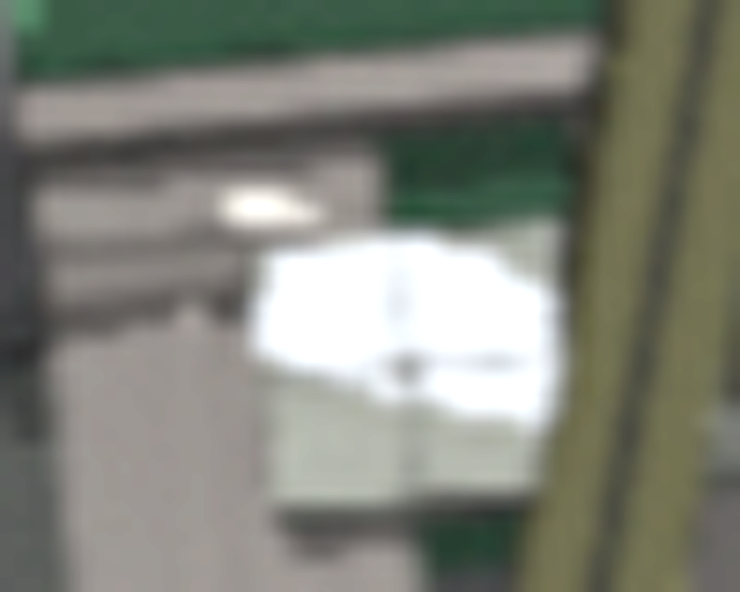

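This enlargement shows the rod at rows 250–300 ending against the block's left end, at crop (258,280). The bright patch at (265,205) is sunlit bed, not the rod. I'll confirm the contact by force.

Emit:
send_rows(
  commands=[
    {"offset": [0.1,0,0],"rotation": [0,0,0],"grip": -1},
    {"offset": [0,0,0],"rotation": [0,0,0],"grip": -1},
  ],
)

```text
t: 6.85
eef_pos: [613.1, -73.8, 56.3]
tcp_rot: [-3.141, 0.002, 1.645]
contact_force: [0.1, -5.5, 0.0]
opening: 0.002
finger_force: 2.8
```

Contact is confirmed: 5.5 N with no travel. I'll retreat, lift and go behind the sliding jaw.

Emit:
send_rows(
  commands=[
    {"offset": [-1.5,0,0],"rotation": [0,0,0],"grip": -1},
    {"offset": [-1.5,0,0],"rotation": [0,0,0],"grip": -1},
    {"offset": [0,0,-4],"rotation": [0,0,0],"grip": -1},
    {"offset": [0,0,-4],"rotation": [0,0,0],"grip": -1},
    {"offset": [0,0,-4],"rotation": [0,0,0],"grip": -1},
  ],
)

```text
t: 7.35
eef_pos: [615.1, -103.7, 177.3]
tcp_rot: [-3.141, -0.001, 1.644]
contact_force: [0.5, -1.0, -0.4]
opening: 0.002
finger_force: 0.0
```

Emit:
send_rows(
  commands=[
    {"offset": [1.9,-3,0],"rotation": [0,0,0],"grip": -1},
    {"offset": [1.9,-3,0],"rotation": [0,0,0],"grip": -1},
    {"offset": [1.9,-3,0],"rotation": [0,0,0],"grip": -1},
    {"offset": [1.9,-3,0],"rotation": [0,0,0],"grip": -1},
    {"offset": [1.9,-3,0],"rotation": [0,0,0],"grip": -1},
  ],
)

```text
t: 7.85
eef_pos: [457.7, -19.2, 176.3]
tcp_rot: [3.142, -0.001, 1.644]
contact_force: [0.1, -0.5, 1.2]
opening: -0.0
finger_force: 0.0
```

Emit:
send_rows(
  commands=[
    {"offset": [0,0,0],"rotation": [0,0,0],"grip": -1},
    {"offset": [0,0,0],"rotation": [0,0,0],"grip": -1},
  ],
)

```text
t: 8.05
eef_pos: [459.0, -19.5, 176.7]
tcp_rot: [3.14, 0.0, 1.645]
contact_force: [0.8, 0.2, 0.4]
opening: 0.004
finger_force: 0.0
```

Run:
```python
from h import *
a=[]
for n,(y0,x0) in(("side",(220,190)),("top",(210,240))):
    p=cams.camera(n); a.append(cv2.resize(p["img"][y0:y0+160,x0:x0+160],(399,399),interpolation=cv2.INTER_CUBIC))
    np.save(n+"5.npy",p,allow_pickle=True)
    s=robot.sense();print(proj(p,[s["eef_pos"]]))
cv2.imwrite("pics/5.png",cv2.convertScaleAbs(np.hstack(a),alpha=1.3)); print(s["eef_pos"],s["contact_force"])
v=np.array([586.47,-9.276,.074]);c,s_=np.cos(v[2]),np.sin(v[2]);print(np.array([[c,s_],[-s_,c]])@(s["eef_pos"][:2]-v[:2]))
```

```text
[[228.50376036 273.70699741]]
[[323.17106856 337.66011399]]
[459.83314195 -19.83408573 176.89817729] [ 0.00653498  0.42922848 -0.06789365]
[-127.07087      -1.16661376]
```

View pics/5.png

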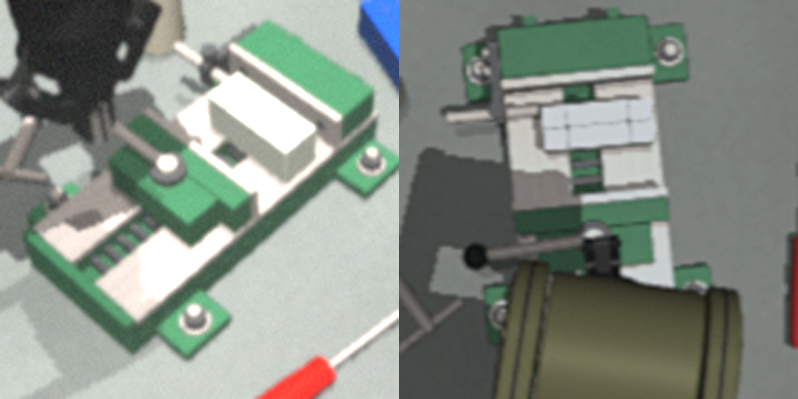

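The block rests with its end at the rod tip (top crop 540,118) and is near parallel to the jaws. The shut fingers are behind the sliding jaw. Next I descend and push.

Emit:
send_rows(
  commands=[
    {"offset": [0,0,4],"rotation": [0,0,0],"grip": -1},
    {"offset": [0,0,4],"rotation": [0,0,0],"grip": -1},
    {"offset": [0,0,3],"rotation": [0,0,0],"grip": -1},
    {"offset": [0,0,1],"rotation": [0,0,0],"grip": -1},
    {"offset": [0,0,0],"rotation": [0,0,0],"grip": -1},
  ],
)

```text
t: 8.65
eef_pos: [458.3, -19.4, 54.9]
tcp_rot: [-3.138, -0.001, 1.644]
contact_force: [-0.4, -0.2, 0.5]
opening: 0.003
finger_force: 0.0
```

Emit:
send_rows(
  commands=[
    {"offset": [0,0.3,0],"rotation": [0,0,0],"grip": -1},
    {"offset": [0,0.3,0],"rotation": [0,0,0],"grip": -1},
    {"offset": [0,0.3,0],"rotation": [0,0,0],"grip": -1},
    {"offset": [0,0.3,0],"rotation": [0,0,0],"grip": -1},
  ],
)

```text
t: 9.05
eef_pos: [472.0, -18.3, 57.6]
tcp_rot: [3.139, 0.001, 1.645]
contact_force: [-0.1, -0.1, -0.9]
opening: 0.004
finger_force: 0.0
```

Emit:
send_rows(
  commands=[
    {"offset": [0,0.3,0],"rotation": [0,0,0],"grip": -1},
    {"offset": [0,0.3,0],"rotation": [0,0,0],"grip": -1},
    {"offset": [0,0.3,0],"rotation": [0,0,0],"grip": -1},
    {"offset": [0,0.3,0],"rotation": [0,0,0],"grip": -1},
  ],
)

```text
t: 9.45
eef_pos: [482.2, -17.3, 56.1]
tcp_rot: [-3.139, -0.0, 1.645]
contact_force: [-4.0, -1.2, 2.6]
opening: -0.003
finger_force: 1.9
```

Emit:
send_rows(
  commands=[
    {"offset": [0,0.3,0],"rotation": [0,0,0],"grip": -1},
    {"offset": [0,0.3,0],"rotation": [0,0,0],"grip": -1},
    {"offset": [0,0.3,0],"rotation": [0,0,0],"grip": -1},
    {"offset": [0,0.3,0],"rotation": [0,0,0],"grip": -1},
  ],
)

```text
t: 9.85
eef_pos: [494.6, -16.3, 56.1]
tcp_rot: [-3.141, -0.0, 1.645]
contact_force: [-4.1, 0.3, 1.7]
opening: 0.001
finger_force: 1.9
```

Emit:
send_rows(
  commands=[
    {"offset": [0,0.3,0],"rotation": [0,0,0],"grip": -1},
    {"offset": [0,0.3,0],"rotation": [0,0,0],"grip": -1},
    {"offset": [0,0.3,0],"rotation": [0,0,0],"grip": -1},
    {"offset": [0,0.3,0],"rotation": [0,0,0],"grip": -1},
    {"offset": [0,0.3,0],"rotation": [0,0,0],"grip": -1},
  ],
)

```text
t: 10.35
eef_pos: [509.7, -15.1, 56.1]
tcp_rot: [-3.141, -0.001, 1.645]
contact_force: [-4.0, 1.3, -0.1]
opening: -0.003
finger_force: 1.9
```

Emit:
send_rows(
  commands=[
    {"offset": [0,0.2,0],"rotation": [0,0,0],"grip": -1},
    {"offset": [0,0.2,0],"rotation": [0,0,0],"grip": -1},
    {"offset": [0,0.2,0],"rotation": [0,0,0],"grip": -1},
    {"offset": [0,0.2,0],"rotation": [0,0,0],"grip": -1},
  ],
)

```text
t: 10.75
eef_pos: [517.6, -14.7, 56.2]
tcp_rot: [-3.141, -0.0, 1.645]
contact_force: [-3.7, 1.6, -0.7]
opening: 0.002
finger_force: 1.8
```

Emit:
send_rows(
  commands=[
    {"offset": [0,0.2,0],"rotation": [0,0,0],"grip": -1},
    {"offset": [0,0.2,0],"rotation": [0,0,0],"grip": -1},
    {"offset": [0,0.2,0],"rotation": [0,0,0],"grip": -1},
    {"offset": [0,0.2,0],"rotation": [0,0,0],"grip": -1},
  ],
)

```text
t: 11.15
eef_pos: [525.1, -14.1, 56.1]
tcp_rot: [-3.14, -0.0, 1.645]
contact_force: [-6.2, 2.5, 0.3]
opening: -0.001
finger_force: 2.8
```

Emit:
send_rows(
  commands=[
    {"offset": [0,0.15,0],"rotation": [0,0,0],"grip": -1},
    {"offset": [0,0.15,0],"rotation": [0,0,0],"grip": -1},
    {"offset": [0,0.15,0],"rotation": [0,0,0],"grip": -1},
  ],
)

```text
t: 11.45
eef_pos: [529.6, -13.7, 56.1]
tcp_rot: [-3.14, -0.0, 1.645]
contact_force: [-6.2, 2.7, 1.2]
opening: 0.004
finger_force: 2.7
```

Emit:
send_rows(
  commands=[
    {"offset": [0,0.15,0],"rotation": [0,0,0],"grip": -1},
    {"offset": [0,0.1,0],"rotation": [0,0,0],"grip": -1},
  ],
)

```text
t: 11.65
eef_pos: [532.2, -13.5, 56.1]
tcp_rot: [-3.14, -0.0, 1.645]
contact_force: [-4.9, 2.6, 0.9]
opening: 0.001
finger_force: 2.6
```

Emit:
send_rows(
  commands=[
    {"offset": [0,0.1,0],"rotation": [0,0,0],"grip": -1},
    {"offset": [0,0.1,0],"rotation": [0,0,0],"grip": -1},
  ],
)

```text
t: 11.85
eef_pos: [534.1, -13.4, 56.1]
tcp_rot: [-3.14, -0.0, 1.645]
contact_force: [-5.0, 2.4, 0.2]
opening: -0.001
finger_force: 2.6
```

Emit:
send_rows(
  commands=[
    {"offset": [0,0.1,0],"rotation": [0,0,0],"grip": -1},
    {"offset": [0,0.1,0],"rotation": [0,0,0],"grip": -1},
  ],
)

```text
t: 12.05
eef_pos: [536.1, -13.2, 56.1]
tcp_rot: [-3.14, -0.001, 1.645]
contact_force: [-5.1, 2.8, 1.6]
opening: -0.002
finger_force: 2.6
```

Emit:
send_rows(
  commands=[
    {"offset": [0,0.1,0],"rotation": [0,0,0],"grip": -1},
    {"offset": [0,0.1,0],"rotation": [0,0,0],"grip": -1},
  ],
)

```text
t: 12.25
eef_pos: [537.6, -13.0, 56.1]
tcp_rot: [-3.139, -0.001, 1.645]
contact_force: [-9.6, 2.2, 4.4]
opening: 0.001
finger_force: 4.9
```

Emit:
send_rows(
  commands=[
    {"offset": [0,0.1,0],"rotation": [0,0,0],"grip": -1},
  ],
)

```text
t: 12.35
eef_pos: [537.6, -13.0, 56.1]
tcp_rot: [-3.136, -0.001, 1.645]
contact_force: [-14.7, 2.3, 8.3]
opening: 0.001
finger_force: 7.0
```

Emit:
send_rows(
  commands=[
    {"offset": [0,0.05,0],"rotation": [0,0,0],"grip": -1},
    {"offset": [0,0,0],"rotation": [0,0,0],"grip": -1},
  ],
)

```text
t: 12.55
eef_pos: [537.6, -13.0, 56.1]
tcp_rot: [-3.134, -0.001, 1.645]
contact_force: [-13.5, 2.5, 7.6]
opening: -0.003
finger_force: 6.9
```

The jaw is seated: force climbed to about 14 N with no travel. I'll back off, lift, and look.

Emit:
send_rows(
  commands=[
    {"offset": [0,-1.5,0],"rotation": [0,0,0],"grip": -1},
    {"offset": [0,-1.5,0],"rotation": [0,0,0],"grip": -1},
    {"offset": [0,0,-4],"rotation": [0,0,0],"grip": -1},
    {"offset": [0,0,-4],"rotation": [0,0,0],"grip": -1},
    {"offset": [0,0,-4],"rotation": [0,0,0],"grip": -1},
  ],
)

```text
t: 13.05
eef_pos: [511.3, -16.0, 178.7]
tcp_rot: [3.138, 0.002, 1.644]
contact_force: [1.2, 0.2, 0.5]
opening: 0.002
finger_force: 0.0
```

Emit:
send_rows(
  commands=[
    {"offset": [-3,0,0],"rotation": [0,0,0],"grip": -1},
    {"offset": [-3,0,0],"rotation": [0,0,0],"grip": -1},
    {"offset": [-3,0,0],"rotation": [0,0,0],"grip": -1},
    {"offset": [-3,0,0],"rotation": [0,0,0],"grip": -1},
    {"offset": [0,0,0],"rotation": [0,0,0],"grip": -1},
  ],
)

```text
t: 13.55
eef_pos: [520.6, -138.7, 177.7]
tcp_rot: [3.138, 0.004, 1.641]
contact_force: [0.2, 0.5, 0.2]
opening: -0.003
finger_force: 0.0
```

Run:
```python
from h import *
a=[]
for n,(y0,x0) in(("side",(215,245)),("top",(215,265))):
    p=cams.camera(n); a.append(cv2.resize(p["img"][y0:y0+100,x0:x0+100],(399,399),interpolation=cv2.INTER_CUBIC))
cv2.imwrite("pics/6.png",cv2.convertScaleAbs(np.hstack(a),alpha=1.2)); s=robot.sense()
v=np.array([586.47,-9.276,.074]);c,s_=np.cos(v[2]),np.sin(v[2]);print(s["eef_pos"],np.array([[c,s_],[-s_,c]])@(s["eef_pos"][:2]-v[:2]))
```

```text
[ 519.94672385 -136.0152785   177.11974821] [ -75.71136784 -121.47419382]
```

View pics/6.png

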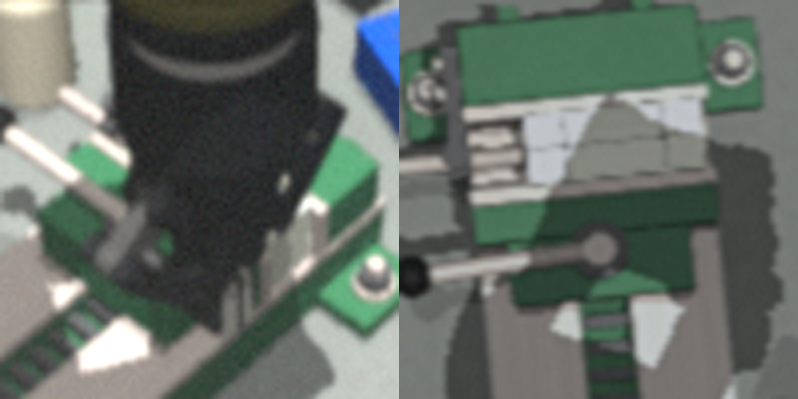

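The block is held between both jaws with its left end at the rod, top crop (522,155). I'll do a gentle touch-up push on the right end so it surely touches. For that I turn the tool a quarter, so the 22 mm pad width fits between the jaws.

Emit:
send_rows(
  commands=[
    {"offset": [0,2.97,0],"rotation": [0,0,0],"grip": -1},
    {"offset": [0,2.97,0],"rotation": [0,0,0],"grip": -1},
    {"offset": [0,2.97,0],"rotation": [0,0,0],"grip": -1},
    {"offset": [0,2.97,0],"rotation": [0,0,0],"grip": -1},
    {"offset": [0,0,0],"rotation": [0,0,0.141],"grip": -1},
  ],
)

```text
t: 14.15
eef_pos: [640.7, -124.8, 176.5]
tcp_rot: [3.139, 0.0, 1.503]
contact_force: [-0.7, 0.3, -0.3]
opening: -0.003
finger_force: 0.0
```

Emit:
send_rows(
  commands=[
    {"offset": [0,0,0],"rotation": [0,0,0.143],"grip": -1},
    {"offset": [0,0,0],"rotation": [0,0,0.143],"grip": -1},
    {"offset": [0,0,0],"rotation": [0,0,0.143],"grip": -1},
    {"offset": [0,0,0],"rotation": [0,0,0.143],"grip": -1},
    {"offset": [0,0,0],"rotation": [0,0,0.143],"grip": -1},
  ],
)

```text
t: 14.65
eef_pos: [638.1, -125.0, 176.7]
tcp_rot: [3.14, -0.001, 0.784]
contact_force: [-0.1, 0.3, 0.7]
opening: -0.001
finger_force: 0.0
```

Emit:
send_rows(
  commands=[
    {"offset": [0,0,0],"rotation": [0,0,0.143],"grip": -1},
    {"offset": [0,0,0],"rotation": [0,0,0.143],"grip": -1},
    {"offset": [0,0,0],"rotation": [0,0,0.143],"grip": -1},
    {"offset": [0,0,0],"rotation": [0,0,0.143],"grip": -1},
    {"offset": [0,0,0],"rotation": [0,0,0.143],"grip": -1},
  ],
)

```text
t: 15.15
eef_pos: [638.1, -125.0, 176.7]
tcp_rot: [3.141, -0.002, 0.069]
contact_force: [0.3, 0.0, -0.3]
opening: 0.003
finger_force: 0.0
```

Emit:
send_rows(
  commands=[
    {"offset": [0,0,4],"rotation": [0,0,0],"grip": -1},
    {"offset": [0,0,4],"rotation": [0,0,0],"grip": -1},
    {"offset": [0,0,3],"rotation": [0,0,0],"grip": -1},
    {"offset": [0,0,1],"rotation": [0,0,0],"grip": -1},
    {"offset": [0,0,0],"rotation": [0,0,0],"grip": -1},
  ],
)

```text
t: 15.65
eef_pos: [636.7, -125.1, 54.7]
tcp_rot: [-3.141, 0.003, 0.075]
contact_force: [-0.4, 0.2, -0.5]
opening: 0.004
finger_force: 0.0
```

Emit:
send_rows(
  commands=[
    {"offset": [0,0,0],"rotation": [0,0,0],"grip": -1},
    {"offset": [0,0,0],"rotation": [0,0,0],"grip": -1},
  ],
)

```text
t: 15.85
eef_pos: [639.4, -126.5, 59.2]
tcp_rot: [3.14, -0.004, 0.074]
contact_force: [-0.4, 0.6, 0.7]
opening: 0.003
finger_force: 0.0
```

Emit:
send_rows(
  commands=[
    {"offset": [0,-1,0],"rotation": [0,0,0],"grip": -1},
    {"offset": [0,-1,0],"rotation": [0,0,0],"grip": -1},
    {"offset": [0,-1,0],"rotation": [0,0,0],"grip": -1},
    {"offset": [0,-0.6,0],"rotation": [0,0,0],"grip": -1},
    {"offset": [0,-0.3,0],"rotation": [0,0,0],"grip": -1},
  ],
)

```text
t: 16.35
eef_pos: [634.5, -86.2, 56.3]
tcp_rot: [-3.142, 0.0, 0.075]
contact_force: [0.0, 0.5, 0.2]
opening: -0.001
finger_force: 0.0
```

Emit:
send_rows(
  commands=[
    {"offset": [0,-0.2,0],"rotation": [0,0,0],"grip": -1},
    {"offset": [0,-0.2,0],"rotation": [0,0,0],"grip": -1},
    {"offset": [0,0,0],"rotation": [0,0,0],"grip": -1},
  ],
)

```text
t: 16.65
eef_pos: [634.3, -83.3, 56.2]
tcp_rot: [-3.142, 0.0, 0.074]
contact_force: [-0.1, -0.4, 0.8]
opening: 0.001
finger_force: 0.0
```

Emit:
send_rows(
  commands=[
    {"offset": [0,-0.15,0],"rotation": [0,0,0],"grip": -1},
    {"offset": [0,-0.15,0],"rotation": [0,0,0],"grip": -1},
  ],
)

```text
t: 16.85
eef_pos: [634.1, -80.5, 56.3]
tcp_rot: [3.142, 0.0, 0.073]
contact_force: [0.2, 0.5, -0.2]
opening: -0.004
finger_force: 0.0
```

Emit:
send_rows(
  commands=[
    {"offset": [0,-0.15,0],"rotation": [0,0,0],"grip": -1},
  ],
)

```text
t: 16.95
eef_pos: [634.0, -78.9, 56.3]
tcp_rot: [-3.142, 0.0, 0.074]
contact_force: [0.0, -0.5, -0.0]
opening: -0.002
finger_force: 0.0
```

Emit:
send_rows(
  commands=[
    {"offset": [0,-0.1,0],"rotation": [0,0,0],"grip": -1},
  ],
)

```text
t: 17.05
eef_pos: [633.9, -77.8, 56.3]
tcp_rot: [-3.142, 0.0, 0.074]
contact_force: [0.3, -0.1, 1.0]
opening: 0.003
finger_force: 0.0
```

Emit:
send_rows(
  commands=[
    {"offset": [0,-0.1,0],"rotation": [0,0,0],"grip": -1},
  ],
)

```text
t: 17.15
eef_pos: [633.8, -76.8, 56.3]
tcp_rot: [3.142, 0.0, 0.074]
contact_force: [-0.2, -0.1, 0.2]
opening: -0.001
finger_force: 0.0
```

Emit:
send_rows(
  commands=[
    {"offset": [0,-0.1,0],"rotation": [0,0,0],"grip": -1},
  ],
)

```text
t: 17.25
eef_pos: [633.8, -75.8, 56.3]
tcp_rot: [3.142, 0.0, 0.074]
contact_force: [-0.4, 0.3, -0.4]
opening: -0.003
finger_force: 0.0
```

Emit:
send_rows(
  commands=[
    {"offset": [0,-0.1,0],"rotation": [0,0,0],"grip": -1},
  ],
)

```text
t: 17.35
eef_pos: [633.8, -75.2, 56.4]
tcp_rot: [3.14, -0.0, 0.074]
contact_force: [0.5, -4.1, 0.2]
opening: 0.001
finger_force: 1.9
```

Emit:
send_rows(
  commands=[
    {"offset": [0,-0.05,0],"rotation": [0,0,0],"grip": -1},
  ],
)

```text
t: 17.45
eef_pos: [633.8, -75.2, 56.4]
tcp_rot: [3.14, -0.0, 0.074]
contact_force: [0.9, -4.4, -0.9]
opening: 0.002
finger_force: 2.7
```

Emit:
send_rows(
  commands=[
    {"offset": [0,-0.05,0],"rotation": [0,0,0],"grip": -1},
  ],
)

```text
t: 17.55
eef_pos: [633.8, -75.2, 56.5]
tcp_rot: [3.139, -0.0, 0.074]
contact_force: [-0.0, -7.3, -0.9]
opening: 0.002
finger_force: 3.4
```

It holds firm at the predicted stop position. I'll retreat and make the final check.

Emit:
send_rows(
  commands=[
    {"offset": [0,1,0],"rotation": [0,0,0],"grip": -1},
    {"offset": [0,2,0],"rotation": [0,0,0],"grip": -1},
    {"offset": [0,0,-4],"rotation": [0,0,0],"grip": -1},
    {"offset": [0,0,-4.5],"rotation": [0,0,0],"grip": -1},
    {"offset": [0,0,-4.5],"rotation": [0,0,0],"grip": -1},
  ],
)

```text
t: 18.05
eef_pos: [635.4, -105.0, 187.2]
tcp_rot: [-3.141, 0.001, 0.073]
contact_force: [0.6, 0.6, -0.5]
opening: -0.004
finger_force: 0.0
```

Emit:
send_rows(
  commands=[
    {"offset": [-2,4,-1],"rotation": [0,0,0],"grip": -1},
    {"offset": [-2,4,-1],"rotation": [0,0,0],"grip": -1},
    {"offset": [-2,4,-1],"rotation": [0,0,0],"grip": -1},
    {"offset": [-2,4,-1],"rotation": [0,0,0],"grip": -1},
    {"offset": [-2,4,-1],"rotation": [0,0,0],"grip": -1},
  ],
)

```text
t: 18.55
eef_pos: [549.6, -313.1, 236.9]
tcp_rot: [-3.141, -0.001, 0.073]
contact_force: [0.9, -0.8, -0.3]
opening: -0.002
finger_force: 0.0
```

Run:
```python
from h import *
a=[]
for n,(y0,x0) in(("side",(215,240)),("top",(215,265))):
    p=cams.camera(n); a.append(cv2.resize(p["img"][y0:y0+100,x0:x0+100],(399,399),interpolation=cv2.INTER_CUBIC))
cv2.imwrite("pics/7.png",cv2.convertScaleAbs(np.hstack(a),alpha=1.2)); print(robot.sense()["t"])
```

```text
18.65
```

View pics/7.png

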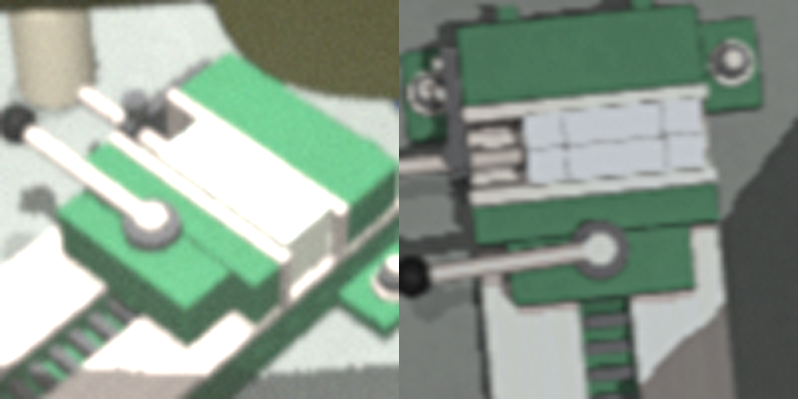

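The block is square between both jaws with its left end on the rod tip, top crop (522,155), and the robot is clear of everything.

```bash
python3 -c "
from bench import job
print(job.hand_in())"
```

```text
the job is handed in; nothing more can be done
None
```

I handed the job in at about 18.7 s: the block's end is on the stop rod, both jaws are touching it and it sits square and flat on the bed; the robot is clear and nothing else on the bench was touched.

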